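Press the slotted access panel onto the cell-test bay

ROBOT

A 6-joint arm with a two-finger parallel gripper is mounted at the origin on the work surface. World frame = base frame: x ahead of the robot, y to its left, z up, the work surface at z = 0. Lengths are in mm, angles in degrees, forces in N, time in s.
With the tool pointing down it reaches from about 300 to 850 mm from the base axis. Payload 4.2 kg.
Tool frame: the origin (TCP) lies between the finger pads; the fingertips stand 22 mm ahead of it and the grasp point (between the pads) lies 3 mm ahead of it; z points along the fingers, y is the direction in which the jaws open and shut (so a half turn about z gives the same grasp; the last joint's range is limited). The gripper opens to 91 mm and grips with 3 to 60 N. Pads are 32 mm wide; open, the fingers measure 118 mm over their backs; the gripper's body (76 mm by 178 mm) begins 60 mm behind the grasp point.
Start: joints at [66.921, 18.312, 89.639, -0, 72.044, -1.146], TCP at [214.776, 533.397, 235.976] pointing down, gripper open.
Joint ranges: [-177.97, 177.97], [-48.28, 115.42], [12.27, 149.76], [-77.06, 257.06], [2.81, 150.46], [-146.56, 146.56]. Speed limits (degrees/s): [147.25, 147.25, 180, 180, 180, 180].

INTERFACE

Orientations are given as [roll, pitch, yaw] about the fixed x, y, z axes, in that order (R = Rz(yaw) Ry(pitch) Rx(roll)).
In Python, from workcell import * gives the robot as it stands.
- The arm moves only by the shell command python3 -m jog 'ROWS' [OPENING] [FORCE]. ROWS is text: rows parted by semicolons, each of 6 numbers parted by spaces: the shift along the tool's x, y, z in units of 0.5 m (1.0 is 0.5 m), then the turn, a rotation vector about the tool's x, y, z in units of pi/2 rad (1.0 is pi/2 rad). A call has 1 to 20 rows; each row is the pose to reach, as a shift and turn from the pose measured when the call began, along the tool's axes at that moment; what a row does not reach only later rows make up. A row lasts 1/12 s, in which the tool goes at most 41.7 mm and 7.16 degrees, less where a joint would pass 70% of its speed; a pose out of reach is approached as far as the arm can. A call with a number of a shift or a turn outside -1 to 1 is refused whole. A call with a gripper value outside its range is refused whole. OPENING is the opening, from -1 (shut) to 1 (fully open), set as the call begins (- or left out, the last holds). The fingers move at their own pace and stop on an object; FORCE is the grip in N (left out, the last holds). Time passes only in rows, so rows that repeat a pose let the fingers close. It gives the time, the measured TCP pose, the force and the opening at its end, in the units of the state.
- state(): the state, without advancing time (a new reading comes with each control period).
- grab_frame(name): name is "scene" or "top"; returns the picture (480x640x3 uint8, red, green, blue); there is no depth.
- calibration(name): a dict with "mtx" (3x3 intrinsics, pixels), "distortion" ([k1, k2, p1, p2, k3] as OpenCV has them; the pictures are not rectified), "rvec" (rotation vector, rad) and "tvec" (3), from world to camera coordinates, as OpenCV has them. Camera axes: x right, y down, z forward; pixel columns grow to the right and rows downward; lengths in mm; the calibration is good to about 2 mm. A picture is of the moment at which its call begins. calibration takes no time and is no camera call.
- job_done(): hands the job in, once; it reports no verdict.
Trained networks look in the newest picture that a camera, given by its name, has taken for a name from the list of things; names that differ only in an ending like _2 or _b are one class to them, and where a whole thing is asked for, a point or a joint stands for the part that bears it (a point fixed in the world has none). Each returns a list of dicts, best first, with "confidence" (0 to 1); they miss things now and then, are a little off and sometimes report something else, mostly with a low value. They report only what shows in the picture. A call takes as long as a camera call. They do not tell look-alikes from the thing itself.
- spot_in(query, camera): "rect" ([left, top, right, bottom] in pixels, round what is visible of it).
- tip_of(query, camera): "location" ([column, row] in pixels: a listed point, or the origin of a listed thing).
The state is a dict: "time_s": time; "qpos": joint angles; "qvel": joint speeds; "effort": joint torques, N m; "ee_pos": TCP position; "ee_rot": TCP orientation; "force": force on the tool from outside, world axes, zero at the start; "torque": the same for the moment, N m; "gripper_width": finger opening in mm.
Only numpy, scipy, OpenCV 4.12 (cv2) and the standard library are available. Lean on these libraries where they do the work, as an engineer would, in place of code of your own. Each camera call takes 0.05 s, during which the arm holds its last target. There are 200 camera calls.

TASK

The open cell-test bay needs its cover for the seal check: first turn the quarter-turn wing that stands in the bay until it lies across the bay, in line with where the panel's slot will come, while the panel still lies on the table. Then fetch the slotted access panel by its rib, lower it over the bay so the wing comes up through the slot, and press it down against the spring of the gasket until it is flush on the metal frame. Finish while still holding it pressed down, hand on the panel, and leave the blank plate and all the other things on the table where they are.

Things in the scene. Friction and masses are not known exactly. Their poses are not given: they have to be found in the camera images.
- bay: Fixed open-topped aluminium housing with three cylindrical cells lying inside. 150 mm long (its x) x 110 mm wide (its y), walls 6 mm thick, metal rim 60 mm above the table. Origin: centre of its underside, on the table; z up.
- seat (a point): Centre of the bay's mouth at the height of its metal rim (60 mm up); axes as the bay's. When the panel is fully pressed its origin (underside centre) lies here and its x points along the bay's x.
- gasket (a joint): Travel in m of the black rubber gasket ring, 136 x 96 mm, 8 mm wide, inside the rim. At 0 it stands 6 mm above the metal rim; it sinks straight down as it is pressed, 0.006 when the panel meets the metal rim. Spring: it starts to give at 3 N and needs 12 N in all at 6 mm (the panel's weight, about 3 N, does not close it). It springs back when let go.
- fastener (a joint): Angle in rad of the quarter-turn wing, counter-clockwise from above. At 0 the wing's long side lies along the bay's y axis (across the bay), as the panel's slot will; at 1.57 it lies along the bay's x. Turns stiffly (0.06 N m) between -0.6 and 1.75 and stays where it is left.
- wing (a point): Centre of the top edge of the bright steel wing, 92 mm above the table, on its turning axis, which stands upright 48 mm from the bay's centre along +x of the bay. The wing is an upright blade 36 mm long (this point's y), 8 mm thick (its x), 18 mm tall (74 to 92 mm above the table), on a 9 mm stem.
- panel: Loose slotted access panel, flat aluminium plate 150 x 110 x 6 mm (its x, y, z), about 0.3 kg, lying on the table rib up. It has a slot right through, 16 x 48 mm (x, y), centred 48 mm from the centre along +x. Origin: centre of the underside. Same outline as the bay.
- panel_grip (a point): Middle of the top of the panel's black grip rib, which is 50 mm long (x of the panel), 14 mm thick (y), and stands 28 mm above the plate at the panel's centre; this point is 34 mm above the panel's underside.
- panel_slot (a point): Centre of the panel's slot, at the level of the underside.
- blank: Bystander: blank plate without a slot, 120 x 100 x 6 mm with the same black rib, 34 mm high over all. Origin: underside centre.
- cell_a: Bystander: grey cylindrical battery cell standing upright, 32 mm diameter, 70 mm tall. Origin: underside centre.
- cell_b: Bystander: another such cell.
- tape: Bystander: white roll of tape lying flat, 84 mm diameter, 19 mm high. Origin: underside centre.
- driver: Bystander: screwdriver with black handle, 180 mm long, lying along its x.
- clamp: Bystander: small black terminal clamp, 36 x 22 mm, 20 mm high. Origin: underside centre.
- terminal: Bystander: small stepped brass terminal, 26 mm diameter, 26 mm high. Origin: underside centre.
There are look-alikes about, which are no part of the job. What is shaped like the panel but red or yellow is not meant. Leave any orange look-alike of the bay alone.

How it is judged:
By the outcome, as a careful person would: the job done as asked, in the order asked, and still so for the second after the job is handed in, while the arm keeps its last pose, push and grip.
It also fails if it takes over 51 s, if anything falls off the work surface, if the arm or the gripper's body presses on something with over 40 N, if the wrist force passes 120 N, or if a joint passes its speed limit or range.

## Working session

There is one attempt and no reset: what is moved stays moved. The work goes in short steps, Python scripts to look and compute and a shell command to move; the robot and the scene stay as the last step left them, time stands still between calls to the robot, and variables do not carry over. Pictures are saved under pics/ and viewed, about 8 in all and at most 12, crops included, and the job is handed in when it is done.

```bash
mkdir -p pics; ls; cat > h.py <<'E'
from workcell import *
import numpy as np, cv2
from scipy.spatial.transform import Rotation as R
def ray(cam,px):
    c=calibration(cam);M=np.array(c["mtx"],float);d=np.array(c["distortion"],float)
    u=cv2.undistortPoints(np.array(px,float).reshape(-1,1,2),M,d).reshape(-1,2)
    Rm=cv2.Rodrigues(np.array(c["rvec"],float))[0];t=np.array(c["tvec"],float).ravel()
    return -Rm.T@t,(np.c_[u,np.ones(len(u))])@Rm
def at_z(cam,px,z):
    o,d=ray(cam,px);return o+d*((z-o[2])/d[:,2])[:,None]
def proj(cam,P):
    c=calibration(cam)
    return cv2.projectPoints(np.array(P,float).reshape(-1,3),np.array(c["rvec"],float),np.array(c["tvec"],float),np.array(c["mtx"],float),np.array(c["distortion"],float))[0].reshape(-1,2)
def snap(cam,name,box=None,k=1):
    im=grab_frame(cam)
    if box: im=im[box[1]:box[3],box[0]:box[2]]
    im=cv2.resize(im,None,fx=k,fy=k,interpolation=cv2.INTER_CUBIC)
    cv2.imwrite(f"pics/{name}.png",im[:,:,::-1])
E
python3 - <<'E'
from h import *
snap("top","top0"); 
for cam in ("top","scene"):
    if cam=="scene": snap("scene","scene0")
    o,_=ray(cam,[[320,240]]);print(cam,o.round())
    for q in ("bay","wing","panel","panel_grip","panel_slot","blank"):
        f=tip_of if q in("wing","panel_grip","panel_slot") else spot_in
        print(q,[([round(v) for v in r.get("location",r.get("rect"))],round(r["confidence"],2)) for r in f(q,cam)][:4])
print(state())
E
```

```text
pics
top [ 288.   76. 1678.]
bay [([392, 278, 435, 345], 0.74), ([310, 214, 365, 282], 0.59), ([220, 215, 273, 278], 0.22)]
wing [([294, 242], 0.7), ([415, 292], 0.58), ([343, 226], 0.53), ([440, 228], 0.53)]
panel [([158, 304, 202, 361], 0.9), ([233, 294, 297, 350], 0.67), ([391, 237, 402, 242], 0.65), ([221, 215, 273, 278], 0.63)]
panel_grip [([174, 333], 0.97), ([244, 248], 0.89), ([263, 321], 0.61)]
panel_slot [([280, 319], 0.84), ([177, 349], 0.64), ([251, 229], 0.57)]
blank [([418, 205, 457, 252], 0.78)]
scene [ 965. -456.  881.]
bay [([270, 228, 344, 310], 0.92), ([142, 233, 230, 317], 0.74)]
wing [([315, 259], 0.7)]
panel [([345, 191, 417, 244], 0.94), ([331, 124, 392, 161], 0.78), ([275, 158, 335, 208], 0.76)]
panel_grip [([355, 131], 0.86), ([382, 207], 0.62), ([304, 171], 0.62)]
panel_slot [([394, 229], 0.96), ([346, 129], 0.86), ([297, 195], 0.77)]
blank [([193, 336, 262, 407], 0.86), ([345, 194, 415, 244], 0.47), ([365, 323, 408, 367], 0.33)]
{'time_s': 0.7, 'qpos': array([ 6.69194113e+01,  1.83106703e+01,  8.96401574e+01, -4.75929890e-04,
        7.20438865e+01, -1.14625086e+00]), 'qvel': array([ 0.05340788,  0.0471914 ,  0.01291448, -0.04875378,  0.00854635,
        0.03967446]), 'effort': array([-5.60011922e-04, -4.12249875e+01, -2.32188910e+01,  7.25715025e-02,
        3.77095398e-02, -2.61173142e-05]), 'ee_pos': array([214.79380077, 533.37865525, 235.98040699]), 'ee_rot': array([1.79994724e+02, 5.58412292e-04, 1.58065809e+02]), 'force': array([ 0.38989096, -0.23403762, -0.00244805]), 'torque': array([0.05382004, 0.01304527, 0.02844996]), 'gripper_width': 91.05510542270157}
```

View pics/top0.png

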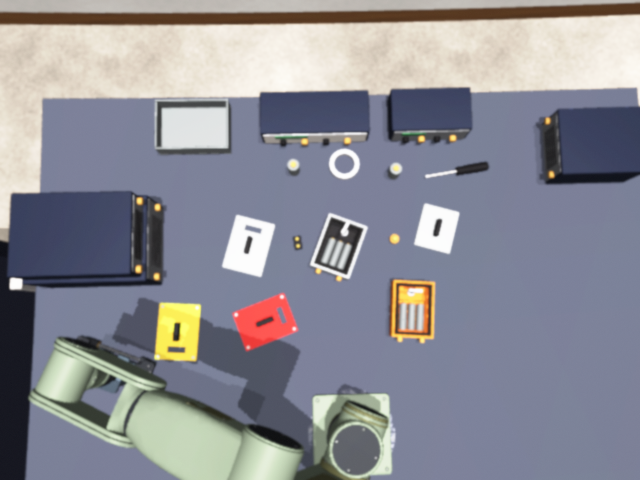

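View pics/scene0.png

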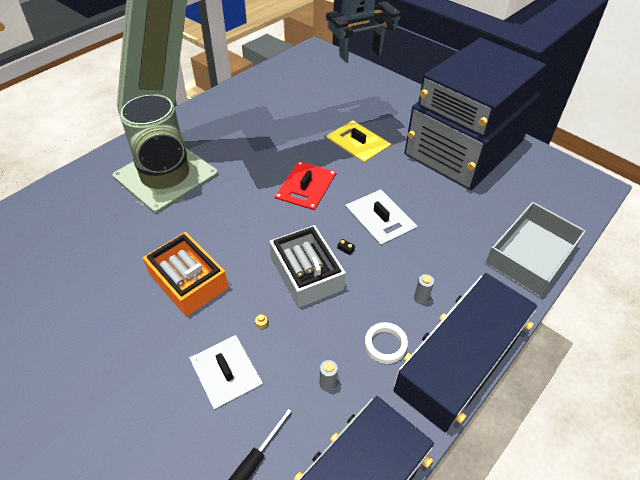

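Candidates, by top pixel:
- **Panel:** the silver slotted plate at (248,246) is the one I want. Red (265,321), yellow (177,332) and the slotless blank (437,228) are not.
- **Bay:** the grey housing at (339,246). The orange one at (413,310) is not.

Next I'll check these close up and fit poses.

```bash
cat > fit.py <<'E'
from h import *
from scipy.optimize import least_squares
def mask(cam,box,im,lo,hi_sat=60):
    h=cv2.cvtColor(im,cv2.COLOR_RGB2HSV);m=((h[:,:,2]>lo)&(h[:,:,1]<hi_sat)).astype(np.uint8)
    o=np.zeros_like(m);o[box[1]:box[3],box[0]:box[2]]=m[box[1]:box[3],box[0]:box[2]]
    n,l,s,_=cv2.connectedComponentsWithStats(o)
    k=1+np.argmax(s[1:,4]);return (l==k).astype(np.uint8)
E
python3 - <<'E'
from fit import *
T=grab_frame("top");S=grab_frame("scene")
cv2.imwrite("T.png",T[:,:,::-1]);cv2.imwrite("S.png",S[:,:,::-1])
a=cv2.resize(T[205:285,215:375],None,fx=5,fy=5,interpolation=cv2.INTER_CUBIC)
b=cv2.resize(S[180:310,260:425],None,fx=4,fy=4,interpolation=cv2.INTER_CUBIC)[:,:]
cv2.imwrite("pics/ct.png",a[:,:,::-1]);cv2.imwrite("pics/cs.png",b[:,:,::-1])
for cam,im,box in(("top",T,(218,210,280,282)),("scene",S,(343,186,420,246))):
    m=mask(cam,box,im,150)
    c=cv2.findContours(m,0,2)[0];c=max(c,key=cv2.contourArea)
    r=cv2.approxPolyDP(cv2.convexHull(c),3,True).reshape(-1,2)
    w=at_z(cam,r,6);print(cam,m.sum(),r.tolist(),w.round(1).tolist(),w.mean(0).round(1))
E
```

```text
top 4383 [[279, 210], [279, 281], [218, 281], [218, 210]] [[610.2, 185.4, 6.0], [410.1, 188.3, 6.0], [414.4, 356.3, 6.0], [613.9, 356.2, 6.0]] [512.1 271.5   6. ]
scene 4210 [[419, 186], [419, 245], [356, 245], [343, 238], [343, 186]] [[519.8, 423.9, 6.0], [636.5, 257.1, 6.0], [529.1, 156.4, 6.0], [492.9, 152.1, 6.0], [375.9, 287.5, 6.0]] [510.8 255.4   6. ]
```

View pics/ct.png

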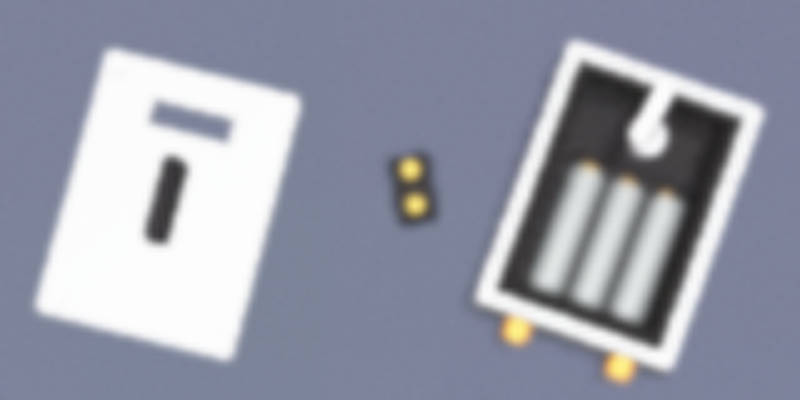

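View pics/cs.png

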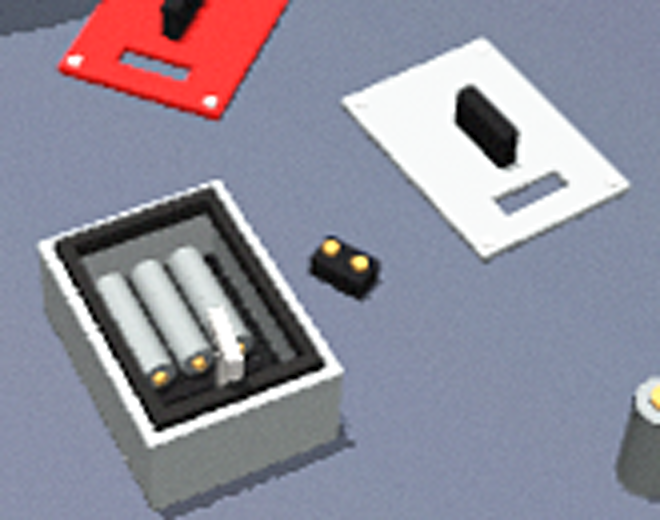

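Close crops confirm the choice. The panel is at top (248,246), with its slot at the upper, far end. The bay is at (339,246), its wing stands at about (346,229) and lies along bay x, so it needs roughly -90°. Next I'll fit rectangles to the outlines.

```bash
cat >> fit.py <<'E'
def rectfit(cam,im,box,z,lo,L=150,W=110,guess=None,k=6):
    c=im[box[1]:box[3],box[0]:box[2]];g=cv2.resize(c,None,fx=k,fy=k,interpolation=cv2.INTER_CUBIC)
    m=(g.min(2)>lo).astype(np.uint8);n,l,s,_=cv2.connectedComponentsWithStats(m)
    m=(l==1+np.argmax(s[1:,4])).astype(np.uint8)
    q=max(cv2.findContours(m,cv2.RETR_EXTERNAL,cv2.CHAIN_APPROX_NONE)[0],key=cv2.contourArea).reshape(-1,2)
    px=(q+.5)/k-.5+np.array(box[:2]);w=at_z(cam,px,z)[:,:2]
    def f(p,sc=True):
        a=p[2];d=(w-p[:2])@np.array([[np.cos(a),-np.sin(a)],[np.sin(a),np.cos(a)]])
        d=np.abs(d)-[L/2+p[3],W/2+p[3]];return np.where((d>0).all(1),np.hypot(*d.T),d.max(1))
    g0=[*w.mean(0),guess,0]
    r=least_squares(f,g0,loss="soft_l1",f_scale=1.5)
    return r.x[:2].round(1),np.degrees(r.x[2]).round(2),"grow",r.x[3].round(2),"rms",np.sqrt(np.median(f(r.x)**2)).round(2)
E
cat > m.py <<'E'
from fit import *
T=cv2.imread("T.png")[:,:,::-1];S=cv2.imread("S.png")[:,:,::-1]
for lo in(190,):
    print("panel top",rectfit("top",T,(216,208,284,284),6,lo,guess=-.25))
    print("panel scn",rectfit("scene",S,(343,186,420,248),6,lo,guess=-.25))
    print("bay top",rectfit("top",T,(305,208,372,286),60,lo,guess=-.35))
    print("bay scn",rectfit("scene",S,(262,218,350,320),60,lo,guess=-.35))
for cam,px in(("top",[[346,229]]),):print(at_z(cam,px,92))
E
python3 m.py
```

```text
panel top (array([512.2, 272.4]), np.float64(-15.68), 'grow', np.float64(1.66), 'rms', np.float64(0.14))
panel scn (array([510.8, 272. ]), np.float64(-15.81), 'grow', np.float64(0.3), 'rms', np.float64(0.22))
bay top (array([499.1,  21.8]), np.float64(-21.39), 'grow', np.float64(1.52), 'rms', np.float64(0.15))
bay scn (array([497.2,  22.5]), np.float64(-21.47), 'grow', np.float64(-1.52), 'rms', np.float64(2.58))
[[538.25276033   2.1375996   92.        ]]
```

```bash
cat >> h.py <<'E'
def go(p,yaw):
    s=state();R0=R.from_euler("xyz",s["ee_rot"],degrees=True)
    d=R0.inv().apply(np.array(p,float)-s["ee_pos"])/500
    t=(R0.inv()*R.from_euler("xyz",[180,0,yaw],degrees=True)).as_rotvec()/(np.pi/2)
    print("row:",*np.r_[d,t].round(4),"| dist",np.linalg.norm(d*500).round(1),"deg",np.degrees(np.linalg.norm(t)*np.pi/2).round(1))
def rpt():
    s=state();print(round(s["time_s"],2),s["ee_pos"].round(1),s["ee_rot"].round(2),"F",s["force"].round(1),"M",s["torque"].round(2),"w",s["gripper_width"].round(1))
E
python3 -c "
from h import *
go([380,270,170],158.6)
go([543,4.5,130],158.6)"
```

```text
row: -0.5033 -0.3653 0.132 0.0001 -0.0 -0.0059 | dist 317.9 deg 0.5
row: -1.004 -0.7361 0.2119 0.0001 -0.0 -0.0059 | dist 631.4 deg 0.5
```

```bash
r="";python3 -m jog '-1 -0.736 0.212 0 0 -0.006;-1 -0.736 0.212 0 0 -0.006;-1 -0.736 0.212 0 0 -0.006;-1 -0.736 0.212 0 0 -0.006;-1 -0.736 0.212 0 0 -0.006;-1 -0.736 0.212 0 0 -0.006;-1 -0.736 0.212 0 0 -0.006;-1 -0.736 0.212 0 0 -0.006;-1 -0.736 0.212 0 0 -0.006;-1 -0.736 0.212 0 0 -0.006;-1 -0.736 0.212 0 0 -0.006;-1 -0.736 0.212 0 0 -0.006;-1 -0.736 0.212 0 0 -0.006;-1 -0.736 0.212 0 0 -0.006;-1 -0.736 0.212 0 0 -0.006;-1 -0.736 0.212 0 0 -0.006;-1 -0.736 0.212 0 0 -0.006;-1 -0.736 0.212 0 0 -0.006' -0.12
python3 - <<'E'
from h import *
rpt();snap("scene","s1",(230,170,390,320),4);go([543,4.5,95],158.6)
E
```

```text
time_s: 2.3
ee_pos: [540.7, 5.4, 129.7]
ee_rot: [180.0, -0.1, 158.5]
force: [-0.6, 0.8, 0.5]
gripper_width: 40.3Traceback (most recent call last):
  File "<stdin>", line 2, in <module>
  File "h.py", line 25, in rpt
    s=state();print(round(s["time_s"],2),s["ee_pos"].round(1),s["ee_rot"].round(2),"F",s["force"].round(1),"M",s["torque"].round(2),"w",s["gripper_width"].round(1))
                                                                                                                                        ^^^^^^^^^^^^^^^^^^^^^^^^
AttributeError: 'float' object has no attribute 'round'
```

```bash
sed -i 's/s\["gripper_width"\].round(1)/round(s["gripper_width"],1)/' h.py
python3 - <<'E'
from h import *
rpt();snap("scene","s1",(230,170,390,320),4);go([543,4.5,95],158.6)
E
```

```text
2.3 [540.7   5.4 129.7] [ 1.7999e+02 -7.0000e-02  1.5854e+02] F [-0.6  0.8  0.5] M [ 0.04 -0.02 -0.04] w 40.3
row: -0.0059 -0.001 0.07 0.0002 -0.0006 0.0002 | dist 35.1 deg 0.1
```

View pics/s1.png

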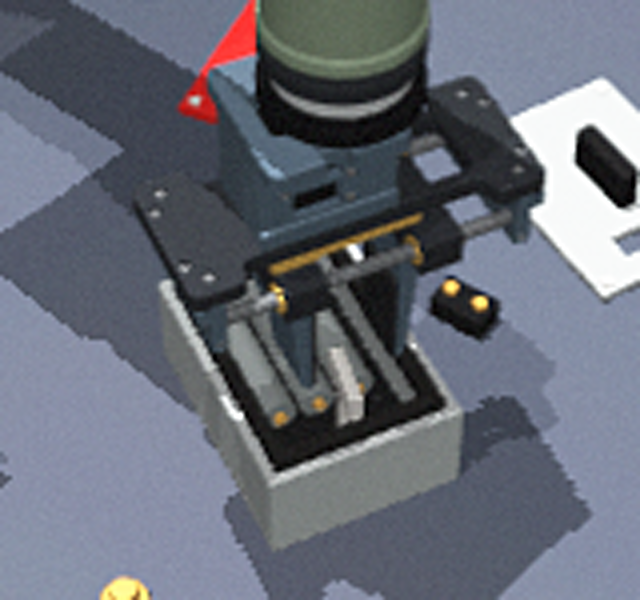

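The fingers straddle the wing: tips at crop (300,385) and (400,345), wing at (345,385). Descend and close gently.

```bash
python3 -m jog '-0.006 -0.001 0.035 0 0 0;-0.006 -0.001 0.07 0 0 0;-0.006 -0.001 0.07 0 0 0;-0.006 -0.001 0.07 0 0 0;-0.006 -0.001 0.07 0 0 0' &&
python3 -m jog '0 0 0 0 0 0;0 0 0 0 0 0;0 0 0 0 0 0;0 0 0 0 0 0;0 0 0 0 0 0;0 0 0 0 0 0;0 0 0 0 0 0;0 0 0 0 0 0' -1 10
python3 -c "
from h import *
rpt();go([543,4.5,95],68.6)"
```

```text
time_s: 2.77
ee_pos: [543.2, 5.5, 96.0]
ee_rot: [180.0, 0.0, 158.7]
force: [0.5, -0.3, 0.3]
gripper_width: 39.8
time_s: 3.43
ee_pos: [543.4, 5.7, 96.3]
ee_rot: [179.9, 0.0, 158.7]
force: [-0.1, 1.7, 2.2]
gripper_width: 7.9
3.43 [543.4   5.7  96.3] [1.7992e+02 2.0000e-02 1.5869e+02] F [-0.1  1.7  2.2] M [ 0.34  0.09 -0.06] w 7.9
row: -0.0002 -0.0025 0.0026 0.0009 -0.0005 1.001 | dist 1.8 deg 90.1
```

```bash
python3 -m jog '0 0 0 0 0 0.08;0 0 0 0 0 0.16;0 0 0 0 0 0.24;0 0 0 0 0 0.32;0 0 0 0 0 0.4;0 0 0 0 0 0.48' && python3 -c "
from h import *
rpt();go([543,4.5,96],68.6)"
```

```text
time_s: 3.93
ee_pos: [544.5, 6.9, 96.3]
ee_rot: [179.7, -0.1, 115.4]
force: [3.3, 6.6, -0.4]
gripper_width: 8.1
3.93 [544.5   6.9  96.3] [ 1.7974e+02 -9.0000e-02  1.1536e+02] F [ 3.3  6.6 -0.4] M [ 0.88 -0.47  0.1 ] w 8.1
row: -0.003 -0.0048 0.0006 0.0024 -0.0021 0.5195 | dist 2.8 deg 46.8
```

```bash
python3 -m jog '0 0 0 0 0 0.08;0 0 0 0 0 0.16;0 0 0 0 0 0.24;0 0 0 0 0 0.32;0 0 0 0 0 0.4;0 0 0 0 0 0.48;0 0 0 0 0 0.52;0 0 0 0 0 0.52;0 0 0 0 0 0.52' && python3 -c "
from h import *
rpt();go([543,4.5,96],68.6)"
```

```text
time_s: 4.68
ee_pos: [546.3, 7.0, 96.4]
ee_rot: [179.7, -0.4, 68.7]
force: [5.4, 2.1, -2.8]
gripper_width: 7.9
4.68 [546.3   7.   96.4] [179.68  -0.35  68.66] F [ 5.4  2.1 -2.8] M [ 0.27 -0.69 -0.06] w 7.9
row: -0.0072 -0.0043 0.0006 0.0036 -0.0039 0.0006 | dist 4.2 deg 0.5
```

```bash
python3 -m jog '0 0.002 0 0 0 0;0 0.002 0 0 0 0;0 0.002 0 0 0 0;0 0.002 0 0 0 0' -0.6 && python3 -m jog '0 0 0 0 0 0;0 0 0 0 0 0;0 0 0 0 0 0;0 0 0 0 0 0;0 0 0 0 0 0;0 0 0 0 0 0' -1 10; python3 -c "
from h import *
rpt();go([546,5,96],68.6)"
```

```text
time_s: 5.02
ee_pos: [546.7, 6.5, 96.2]
ee_rot: [179.7, -0.3, 68.7]
force: [-0.1, 0.6, 1.2]
gripper_width: 18.0
time_s: 5.52
ee_pos: [546.3, 6.4, 96.1]
ee_rot: [179.8, -0.3, 68.7]
force: [-0.4, -0.5, 0.4]
gripper_width: 8.1
5.52 [546.3   6.4  96.1] [179.79  -0.28  68.69] F [-0.4 -0.5  0.4] M [-0.19  0.43 -0.05] w 8.1
row: -0.0028 0.0005 0.0001 0.0024 -0.0032 0.001 | dist 1.4 deg 0.4
```

```bash
python3 -m jog '0 0 -0.02 0 0 0;0 0 -0.1 0 0 0;0 0 -0.1 0 0 0;0 0 -0.1 0 0 0' 0.1 && python3 - <<'E'
from h import *
rpt();go([513.5,272.3,90],164.2)
E
```

```text
time_s: 5.85
ee_pos: [548.1, 6.3, 149.1]
ee_rot: [179.4, -0.4, 68.7]
force: [-0.3, 0.2, -0.0]
gripper_width: 31.8
5.85 [548.1   6.3 149.1] [179.42  -0.43  68.7 ] F [-0.3  0.2 -0. ] M [-0.14  0.05 -0.02] w 31.8
row: 0.4697 -0.259 0.1191 0.0089 0.0018 -1.0611 | dist 274.7 deg 95.5
```

```bash
python3 -m jog '0.47 -0.259 0.119 0 0 -1;0.47 -0.259 0.119 0 0 -1;0.47 -0.259 0.119 0 0 -1;0.47 -0.259 0.119 0 0 -1;0.47 -0.259 0.119 0 0 -1;0.47 -0.259 0.119 0 0 -1;0.47 -0.259 0.119 0 0 -1;0.47 -0.259 0.119 0 0 -1;0.47 -0.259 0.119 0 0 -1;0.47 -0.259 0.119 0 0 -1;0.47 -0.259 0.119 0 0 -1;0.47 -0.259 0.119 0 0 -1;0.47 -0.259 0.119 0 0 -1;0.47 -0.259 0.119 0 0 -1;0.47 -0.259 0.119 0 0 -1' && python3 - <<'E'
from h import *
T=grab_frame("top");S=grab_frame("scene")
a=cv2.resize(T[205:285,300:380],(400,400),interpolation=cv2.INTER_CUBIC)
b=cv2.resize(S[150:310,265:425],(400,400),interpolation=cv2.INTER_CUBIC)
cv2.imwrite("pics/w2.png",np.hstack([a,b])[:,:,::-1])
rpt();go([513.5,272.3,34],164.2)
E
```

```text
time_s: 7.1
ee_pos: [513.3, 272.4, 89.7]
ee_rot: [179.6, 0.6, 158.6]
force: [1.1, 0.9, -0.2]
gripper_width: 50.3
7.2 [513.4 272.4  89.8] [179.58   0.57 158.61] F [0.6 0.  0.7] M [ 0.03 -0.02  0.02] w 50.2
row: 0.0009 -0.001 0.1117 0.0043 0.0065 -0.0621 | dist 55.8 deg 5.6
```

View pics/w2.png

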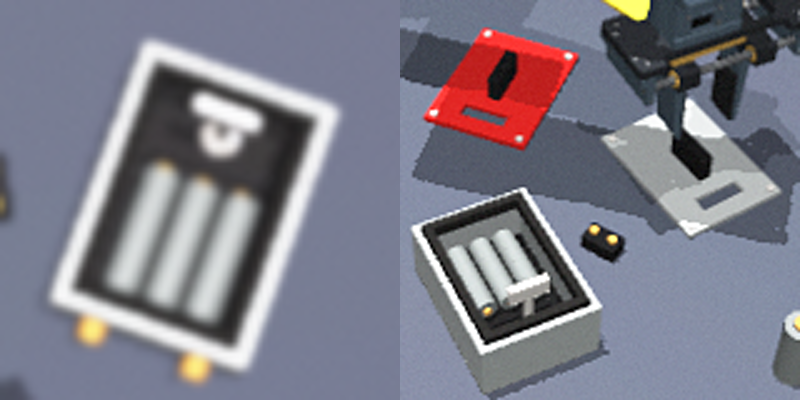

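The wing now lies across the bay, from left-crop (192,102) to (258,127), parallel to the short rim within about 1.5°. The fingers are over the panel rib.

```bash
python3 -m jog '0.001 -0.001 0.03 0.004 0.006 -0.062;0.001 -0.001 0.06 0.004 0.006 -0.062;0.001 -0.001 0.09 0.004 0.006 -0.062;0.001 -0.001 0.112 0.004 0.006 -0.062;0.001 -0.001 0.112 0.004 0.006 -0.062;0.001 -0.001 0.112 0.004 0.006 -0.062' && python3 -m jog '0 0 0 0 0 0;0 0 0 0 0 0;0 0 0 0 0 0;0 0 0 0 0 0;0 0 0 0 0 0;0 0 0 0 0 0;0 0 0 0 0 0;0 0 0 0 0 0' -1 45; python3 -c "
from h import *
rpt()"
```

```text
time_s: 7.7
ee_pos: [513.3, 272.2, 33.4]
ee_rot: [-180.0, -0.0, 164.2]
force: [0.1, 0.9, 0.8]
gripper_width: 50.3
time_s: 8.37
ee_pos: [513.4, 272.3, 33.7]
ee_rot: [180.0, 0.0, 164.2]
force: [-1.2, 0.7, 2.1]
gripper_width: 13.7
8.37 [513.4 272.3  33.7] [1.7999e+02 2.0000e-02 1.6417e+02] F [-1.2  0.7  2.1] M [0.06 0.03 0.02] w 13.7
```

```bash
python3 -m jog '0 0 -0.04 0 0 0;0 0 -0.1 0 0 0;0 0 -0.18 0 0 0;0 0 -0.25 0 0 0;0 0 -0.25 0 0 0;0 0 -0.25 0 0 0' && python3 -c "
from h import *
rpt();go([501,22.3,154],158.6)"
```

```text
time_s: 8.87
ee_pos: [514.0, 272.6, 160.3]
ee_rot: [179.9, 0.2, 164.2]
force: [-0.6, -0.0, -3.5]
gripper_width: 13.4
8.87 [514.  272.6 160.3] [179.86   0.18 164.16] F [-0.6 -0.  -3.5] M [0.03 0.04 0.02] w 13.4
row: -0.1115 -0.4888 0.0117 0.0017 0.0019 0.0618 | dist 250.8 deg 5.6
```

```bash
python3 -m jog '-0.111 -0.489 0.01 0.001 0.002 0.062;-0.111 -0.489 0.01 0.001 0.002 0.062;-0.111 -0.489 0.01 0.001 0.002 0.062;-0.111 -0.489 0.01 0.001 0.002 0.062;-0.111 -0.489 0.01 0.001 0.002 0.062;-0.111 -0.489 0.01 0.001 0.002 0.062;-0.111 -0.489 0.01 0.001 0.002 0.062;-0.111 -0.489 0.01 0.001 0.002 0.062;-0.111 -0.489 0.01 0.001 0.002 0.062;-0.111 -0.489 0.01 0.001 0.002 0.062;-0.111 -0.489 0.01 0.001 0.002 0.062' && python3 - <<'E'
from h import *
rpt();S=grab_frame("scene");cv2.imwrite("S2.png",S[:,:,::-1])
s=state();c=s["ee_pos"];zu=c[2]-33.7
def rc(o,z,yaw,L=75,W=55):
    a=np.radians(yaw);M=np.array([[np.cos(a),-np.sin(a)],[np.sin(a),np.cos(a)]])
    return np.c_[np.array([[L,W],[L,-W],[-L,-W],[-L,W]])@M.T+o,[z]*4]
yaw=s["ee_rot"][2]-180
big=cv2.resize(S[160:340,220:420],None,fx=4,fy=4,interpolation=cv2.INTER_CUBIC)
for P,col in((rc(c[:2],zu+6,yaw),(255,0,0)),(rc([501,22.3],60,-21.4),(0,255,0))):
    p=(proj("scene",P)-[220,160]+.5)*4-.5
    cv2.polylines(big,[np.round(p*8).astype(int).reshape(-1,1,2).astype(np.int32)],True,col,1,cv2.LINE_AA,3)
cv2.imwrite("pics/h1.png",big[:600,:,::-1])
go([501,22.3,154],158.6)
E
```

```text
time_s: 9.78
ee_pos: [500.4, 23.6, 154.1]
ee_rot: [180.0, -0.1, 158.7]
force: [-0.5, -0.0, -2.6]
gripper_width: 13.7
9.78 [500.4  23.6 154.1] [ 1.7996e+02 -9.0000e-02  1.5870e+02] F [-0.5 -0.  -2.6] M [-0.04 -0.02  0.02] w 13.7
row: -0.0017 -0.002 0.0007 0.0005 -0.0007 0.0012 | dist 1.4 deg 0.1
```

View pics/h1.png

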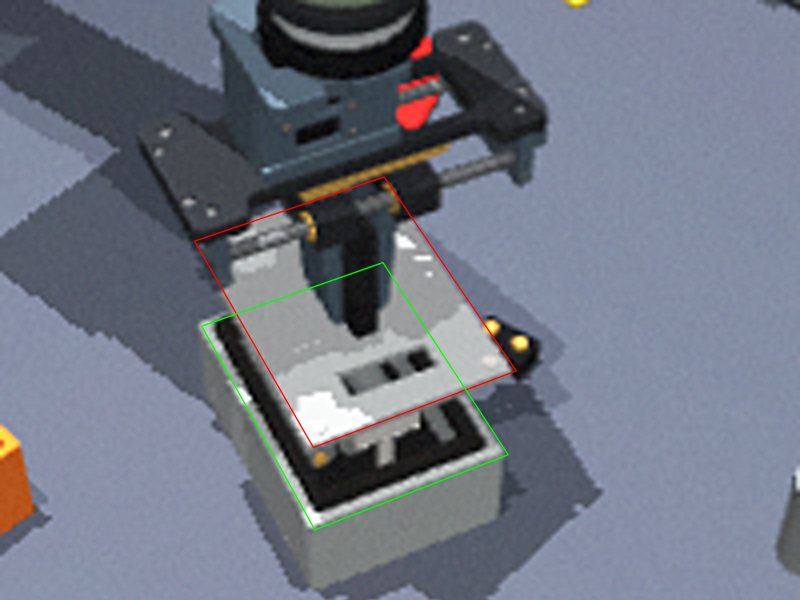

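```bash
python3 - <<'E'
from h import *
S=cv2.imread("S2.png")
s=state();c=s["ee_pos"];x0,y0,k=265,235,8
def rc(o,z,yaw,L=75,W=55):
    a=np.radians(yaw);M=np.array([[np.cos(a),-np.sin(a)],[np.sin(a),np.cos(a)]])
    return np.c_[np.array([[L,W],[L,-W],[-L,-W],[-L,W]])@M.T+o,[z]*4]
big=cv2.resize(S[y0:y0+65,x0:x0+90],None,fx=k,fy=k,interpolation=cv2.INTER_CUBIC)
for P,col in((rc(c[:2],c[2]-33.7+6,-21.3),(0,0,255)),(rc([501,22.3],60,-21.4),(0,255,0))):
    p=(proj("scene",P)-[x0,y0]+.5)*k-.5
    cv2.polylines(big,[np.round(p*8).reshape(-1,1,2).astype(np.int32)],True,col,1,cv2.LINE_AA,3)
cv2.imwrite("pics/h2.png",big)
for d in((1,0),(0,1)): print(d,(proj("scene",[501+d[0],22+d[1],60])-proj("scene",[501,22,60]))*k)
E
```

```text
(1, 0) [[2.72152612 1.99668322]]
(0, 1) [[ 2.58655445 -2.12772655]]
```

View pics/h2.png

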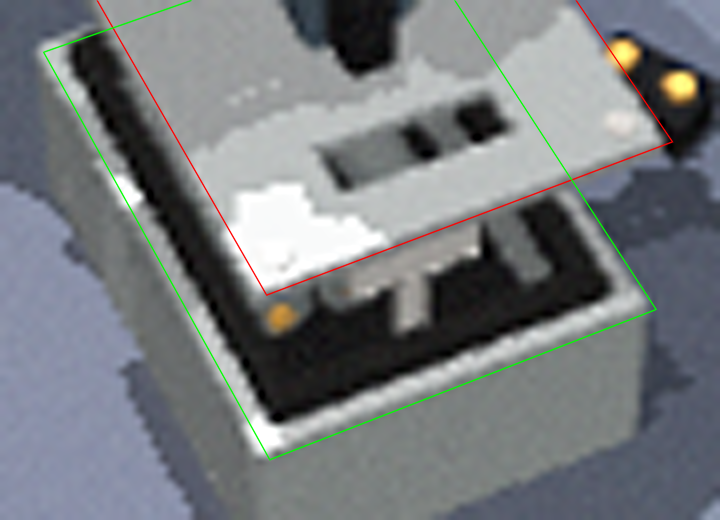

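The overlay shows that both outlines sit about 1 px left of projection. Relative to each other they agree within about 1 mm. Descend to just above the gasket.

```bash
python3 -c "
from h import *
rpt();go([501.4,22.5,154],158.6);go([501.4,22.5,104],158.6)"
```

```text
9.83 [500.6  23.6 154.4] [ 1.7995e+02 -7.0000e-02  1.5871e+02] F [-1.  -0.4 -3.1] M [ 0.    0.01 -0.01] w 13.8
row: -0.0023 -0.0014 0.0007 0.0005 -0.0007 0.0012 | dist 1.4 deg 0.1
row: -0.0024 -0.0014 0.1007 0.0005 -0.0007 0.0012 | dist 50.4 deg 0.1
```

```bash
python3 -m jog '-0.0024 -0.0014 0 0 0 0.001;-0.0024 -0.0014 0.01 0 0 0.001;-0.0024 -0.0014 0.025 0 0 0.001;-0.0024 -0.0014 0.04 0 0 0.001;-0.0024 -0.0014 0.055 0 0 0.001;-0.0024 -0.0014 0.07 0 0 0.001;-0.0024 -0.0014 0.085 0 0 0.001;-0.0024 -0.0014 0.1 0 0 0.001;-0.0024 -0.0014 0.1 0 0 0.001;-0.0024 -0.0014 0.1 0 0 0.001' && python3 - <<'E'
from h import *
rpt();go([501.4,22.5,104],158.6)
snap("scene","d1",(245,195,365,295),6)
E
```

```text
time_s: 10.67
ee_pos: [501.1, 22.5, 103.8]
ee_rot: [180.0, -0.1, 158.6]
force: [0.0, -0.2, -2.7]
gripper_width: 13.2
10.67 [501.1  22.5 103.8] [ 1.7998e+02 -1.3000e-01  1.5861e+02] F [ 0.  -0.2 -2.7] M [ 0.01  0.03 -0.02] w 13.2
row: -0.0006 0.0003 -0.0005 0.0002 -0.0015 0.0001 | dist 0.4 deg 0.1
```

View pics/d1.png

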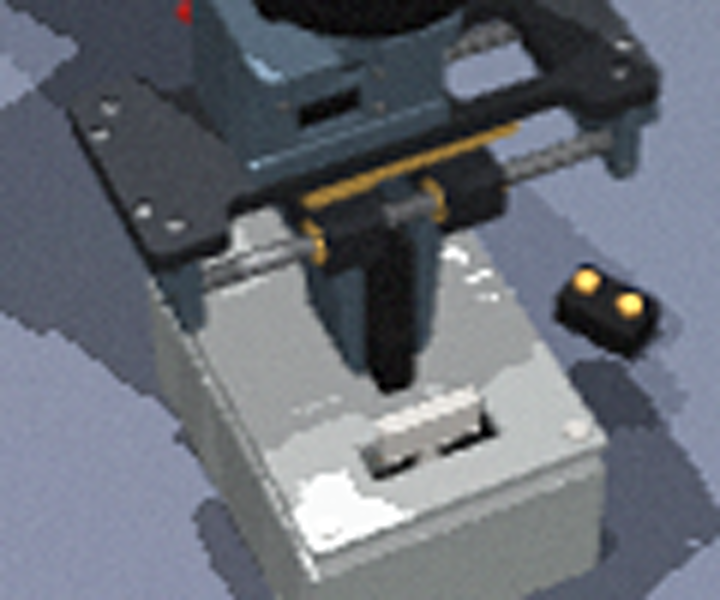

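The wing is through the slot, at crop (430,430), with no side force, and the plate outline sits on the bay. Now press in small steps at full grip.

```bash
python3 -m jog '0 0 0.003 0 0 0;0 0 0.006 0 0 0;0 0 0.009 0 0 0;0 0 0.012 0 0 0;0 0 0.015 0 0 0;0 0 0.017 0 0 0;0 0 0.017 0 0 0;0 0 0.017 0 0 0' -1 60; python3 -c "
from h import *
rpt()"
```

```text
time_s: 11.38
ee_pos: [501.8, 22.5, 96.3]
ee_rot: [179.9, -0.0, 158.6]
force: [-1.8, 1.2, 3.9]
gripper_width: 13.6
11.38 [501.8  22.5  96.3] [ 1.7994e+02 -2.0000e-02  1.5861e+02] F [-1.8  1.2  3.9] M [-0.09  0.25  0.02] w 13.6
```

```bash
python3 -m jog '0 0 0.003 0 0 0;0 0 0.005 0 0 0;0 0 0.007 0 0 0;0 0 0.009 0 0 0;0 0 0.009 0 0 0;0 0 0.009 0 0 0' -1 60; python3 -c "
from h import *
rpt()"
```

```text
time_s: 11.88
ee_pos: [501.8, 22.5, 93.7]
ee_rot: [179.9, 0.0, 158.6]
force: [-5.3, 1.0, 16.4]
gripper_width: 13.6
11.88 [501.8  22.5  93.7] [1.7992e+02 2.0000e-02 1.5862e+02] F [-5.3  1.  16.4] M [-0.17  0.92  0.02] w 13.6
```

```bash
python3 -m jog '0.001 0 0.004 0 0 0;0.0015 0 0.006 0 0 0;0.0015 0 0.006 0 0 0;0.0015 0 0.006 0 0 0;0.0015 0 0.006 0 0 0;0.0015 0 0.006 0 0 0' -1 60; python3 - <<'E'
from h import *
rpt()
snap("scene","d2",(245,195,365,295),6)
E
```

```text
time_s: 12.38
ee_pos: [501.8, 22.5, 93.7]
ee_rot: [179.9, 0.2, 158.6]
force: [-4.8, -1.7, 22.6]
gripper_width: 13.6
12.38 [501.8  22.5  93.7] [1.7989e+02 1.6000e-01 1.5862e+02] F [-4.8 -1.7 22.6] M [-0.26  1.32 -0.04] w 13.6
```

View pics/d2.png

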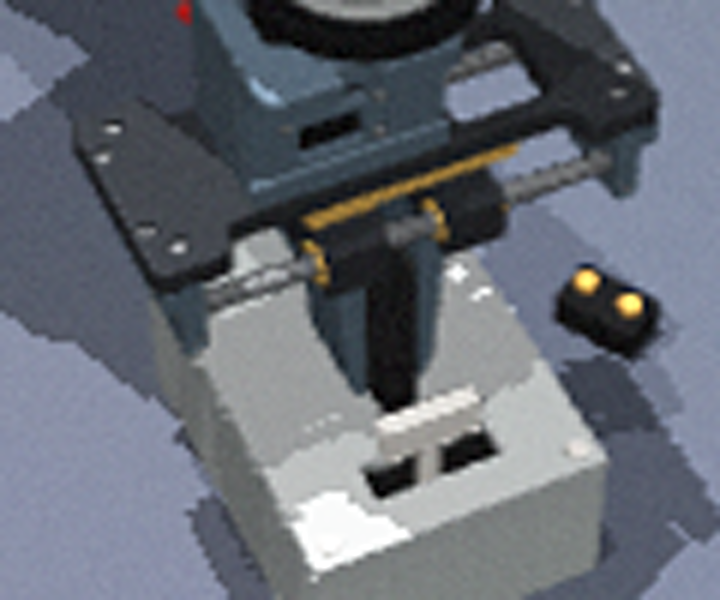

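It looks flush, but the 1.3 N·m moment suggests that the near edge carries the load and the far edge may be barely off. I'll pitch the far side down slightly while pressing.

```bash
python3 -m jog '0.0015 0 0.006 0 0.006 0;0.0015 0 0.006 0 0.012 0;0.0015 0 0.006 0 0.012 0;0.0015 0 0.006 0 0.012 0;0.0015 0 0.006 0 0.012 0' -1 60; python3 - <<'E'
from h import *
rpt()
E
```

```text
time_s: 12.85
ee_pos: [501.9, 22.5, 93.7]
ee_rot: [179.9, -0.7, 158.7]
force: [-6.6, -0.6, 21.8]
gripper_width: 13.6
12.85 [501.9  22.5  93.7] [179.86  -0.72 158.65] F [-6.6 -0.6 21.8] M [-0.6   0.69 -0.05] w 13.6
```

```bash
python3 -m jog '0.003 0 0.006 0.001 -0.004 0;0.003 0 0.006 0.001 -0.004 0;0.003 0 0.006 0.001 -0.004 0;0.003 0 0.006 0.001 -0.004 0;0.003 0 0.006 0.001 -0.004 0;0.003 0 0.006 0.001 -0.004 0' -1 60; python3 - <<'E'
from h import *
rpt()
from fit import *
S=grab_frame("scene");cv2.imwrite("S3.png",S[:,:,::-1])
big=cv2.resize(S[225:285,262:352],None,fx=8,fy=8,interpolation=cv2.INTER_CUBIC);cv2.imwrite("pics/d3.png",big[:,:,::-1])
F=[];M=[]
for i in range(6):
    grab_frame("top");s=state();F.append(s["force"]);M.append(s["torque"])
print(np.mean(F,0).round(2),np.mean(M,0).round(2));rpt()
E
```

```text
time_s: 13.35
ee_pos: [501.8, 22.5, 93.7]
ee_rot: [179.9, -0.1, 158.7]
force: [-3.1, -2.8, 21.5]
gripper_width: 14.2
13.35 [501.8  22.5  93.7] [ 1.7991e+02 -1.5000e-01  1.5865e+02] F [-3.1 -2.8 21.5] M [-0.25  1.27 -0.  ] w 14.2
[-3.37 -2.57 21.64] [-0.27  1.32 -0.05]
13.7 [501.8  22.5  93.6] [ 1.7991e+02 -1.5000e-01  1.5865e+02] F [-2.9 -2.1 21.2] M [-0.31  1.35 -0.07] w 13.3
```

View pics/d3.png

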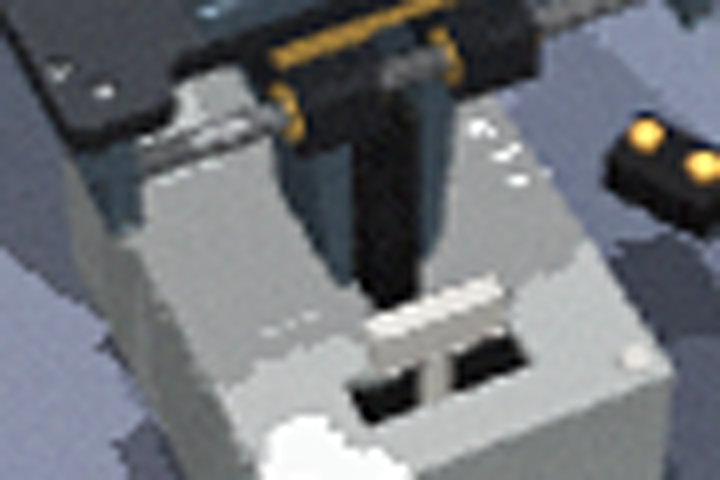

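```bash
python3 -m jog '0.002 0 0.007 0 0.004 0;0.002 0 0.007 0 0.004 0;0.002 0 0.007 0 0.004 0;0.002 0 0.007 0 0.004 0;0.002 0 0.007 0 0.004 0;0.002 0 0.007 0 0.004 0;0.002 0 0.007 0 0.004 0' -1 60; python3 - <<'E'
from h import *
rpt()
F=[];M=[]
for i in range(6):
    grab_frame("top");s=state();F.append(s["force"]);M.append(s["torque"])
F=np.mean(F,0);M=np.mean(M,0);print(F.round(2),M.round(2));rpt()
print("cop x,y mm",-(M[1]+.15*F[0])/F[2]*1000,(M[0]-.15*F[1])/F[2]*1000)
E
```

```text
time_s: 14.28
ee_pos: [501.8, 22.5, 93.6]
ee_rot: [179.9, -0.3, 158.7]
force: [-6.7, -1.8, 26.1]
gripper_width: 13.8
14.28 [501.8  22.5  93.6] [179.88  -0.32 158.66] F [-6.7 -1.8 26.1] M [-0.33  1.39 -0.02] w 13.8
[-5.58 -1.85 26.24] [-0.33  1.41 -0.05]
14.58 [501.8  22.5  93.6] [179.88  -0.32 158.66] F [-5.8 -2.7 26.5] M [-0.35  1.43 -0.04] w 13.7
cop x,y mm -21.79990242720943 -2.0752289604484577
```

The load now acts about 22 mm from the centre, well inside the frame. The height is steady at the flush value and the push is 26 N, where about 9 N is needed. Handing in.

```bash
python3 -c "
from h import *
print(job_done());rpt()"
```

```text
the job is handed in; nothing more can be done
None
the job is handed in; nothing more can be done
```

I turned the wing across the bay, then put the slotted panel over it, pressed it flush and handed the job in at about 15 s with the hand still holding it down. No verdict came back.

**What the last checks showed**
- **Wing:** I turned it about 90° while the panel still lay on the table. A picture afterwards showed it parallel to the bay's short rim within about 1.5°, and it came up through the slot freely.
- **Flush:** The hand stopped at 93.6–93.7 mm, the height at which the panel meets the metal frame. It stayed there as the push rose from 16 to 26 N, where about 9 N is needed. The pictures show no gap at the near and far edges that can be seen.
- **Other things:** The arm stayed clear of the blank plate and the other items, but I took no final picture of the whole table to confirm they are where they were.

**What disagreed**
- **Bay position:** The cameras placed the bay 2–4 mm nearer the robot than gripping the wing did. I used the wing contact, checked against camera overlays. The panel's position on the bay is good to about 1 mm by those overlays.
- **Uneven load:** The push sat toward the edge nearest the robot, so I tilted the tool slightly to even it out. It ended about 22 mm off centre, still inside the frame. A sideways force of about 6 N remained, most likely friction.

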